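Snap the two silver pocket watches shut

TASK

The two silver pocket watches on the repair bench are finished: press the front cover of each one down until its catch snaps and holds it fully shut. The gold pocket watch is still being worked on, so leave its cover standing open.

Things in the scene. Friction and masses are not known exactly. Their poses are not given: they have to be found in the camera images.
- silver_white: silver pocket watch, white dial, face up in a round black weighted holder (76 across, 22 high, 2 kg) standing on the bench. Origin: underside centre; z up. Case 54 across. Round silver cover (53 across, 4 thick), hinge line along own y at x=+27, z=36 mm; free edge 54 mm from it comes down at x=-27, and the shut cover's level top is at z=39. Catch, crown and bow at -x side, out to x=-63, none above z=39. To be shut.
- cover_white (a joint): hinge angle of the white-dial silver watch's cover, rad: 0 = flat shut, grows as its free edge rises; starts at 0.55 to 0.95 (edge 65 to 80 mm above bench). Spring and friction resist with about 2 N at the free edge; near 0.16 the lip meets the catch, which takes some 9 N at the edge (13 N at x=-10), snaps past by 0.05 and stays at 0. Released earlier it springs up to 0.3 or more.
- silver_blue: silver pocket watch, dark blue dial, face up in a round black weighted holder (76 across, 22 high, 2 kg) standing on the bench. Origin: underside centre; z up. Case 54 across. Round silver cover (53 across, 4 thick), hinge line along own y at x=+27, z=36 mm; free edge 54 mm from it comes down at x=-27, and the shut cover's level top is at z=39. Catch, crown and bow at -x side, out to x=-63, none above z=39. To be shut.
- cover_blue (a joint): hinge angle of the blue-dial silver watch's cover, rad: 0 = flat shut, grows as its free edge rises; starts at 0.55 to 0.95 (edge 65 to 80 mm above bench). Spring and friction resist with about 2 N at the free edge; near 0.16 the lip meets the catch, which takes some 9 N at the edge (13 N at x=-10), snaps past by 0.05 and stays at 0. Released earlier it springs up to 0.3 or more.
- gold_watch: gold pocket watch, white dial, face up in a round black weighted holder (76 across, 22 high, 2 kg) standing on the bench. Origin: underside centre; z up. Case 54 across. Round gold cover (53 across, 4 thick), hinge line along own y at x=+27, z=36 mm; free edge 54 mm from it comes down at x=-27, and the shut cover's level top is at z=39. Catch, crown and bow at -x side, out to x=-63, none above z=39. To be left open.
- cover_gold (a joint): hinge angle of the gold watch's cover, rad: 0 = flat shut, grows as its free edge rises; starts at 0.55 to 0.95 (edge 65 to 80 mm above bench). Same mechanism as on the silver watches. Must stay open.
Things that resemble listed ones, but are neither listed nor needed, are in the scene too. Leave any red look-alike of the silver_blue alone.

How it is judged:
At the end, for the whole second after the job is handed in: Both silver covers are caught shut and at rest (each within 0.03 rad of flat) and the gold cover still stands open (above 0.4 rad) (value of joint each of cover_white, cover_blue below 0.03 rad and velocity of joint cover_white between -0.05 and 0.05 rad/s and velocity of joint cover_blue between -0.05 and 0.05 rad/s and value of joint cover_gold above 0.4 rad); the robot touches nothing.
It fails at once if the gold watch's cover is pushed down (below 0.4 rad) (value of joint cover_gold below 0.4 rad).
It also fails if it takes over 38 s, if anything falls off the work surface, if the arm or the gripper's body presses on something with over 40 N, if the wrist force passes 120 N, or if a joint passes its speed limit or range.

ROBOT

A 7-joint arm with a two-finger parallel gripper is mounted at the origin on the work surface. World frame = base frame: x ahead of the robot, y to its left, z up, the work surface at z = 0. Lengths are in m, angles in rad, forces in N, time in s.
With the tool pointing down it reaches from about 0.425 to 0.95 m from the base axis. Payload 4.7 kg.
Tool frame: the origin (TCP) lies between the finger pads; the fingertips stand 25 mm ahead of it and the grasp point (between the pads) lies 6 mm ahead of it; z points along the fingers, y is the line along which they close (so a half turn about z gives the same grasp; the last joint's range is limited). The gripper opens to 85 mm and grips with 20 to 120 N. Pads are 22 mm wide; open, the fingers measure 114 mm over their backs; the gripper's body (76 mm by 85 mm) begins 54 mm behind the grasp point. The pads swing forward as they close: fully open they stand 13 mm farther back than shut.
Start: joints at [-1.334, 0.469, -0.049, 1.532, 0.024, 1.141, -0.082], TCP at [0.177, 0.651, 0.256] pointing down, gripper open.
Joint ranges: [-2.59, 2.59], [-0.33, 1.99], [-1.39, 1.29], [0.1, 2.45], [-1.04, 4.18], [0.21, 1.99], [-2.66, 2.66]. Speed limits (rad/s): [2.57, 2.57, 3.14, 3.14, 3.14, 3.14, 3.14].

INTERFACE

Orientations are given as a 3x3 rotation matrix whose columns are the frame's x, y, z axes.
In Python, from rig import * gives the robot as it stands. Calls block until the motion is done:
- movep(position, orientation): joint-space move of the TCP to a pose.
- move_l(position, attitude=None, feed=0.15, until_force=None): straight line of the TCP; attitude=None keeps the orientation; feed is the mean speed in m/s. With until_force (N) it stops when the force on the tool has changed by that much, and returns True; else False.
- move_joints(angles): joint-space move.
- command_gripper(opening, newtons=None): finger opening in m; newtons is the grip in N (None keeps the last); returns when the fingers have stopped.
- sleep(seconds).
- inverse_kinematics(position, orientation): joint angles nearest the present ones, or None.
- sense(): the state.
- camera(name): name is "scene" or "top"; returns (picture, depth): 480x640x3 uint8, red, green, blue; 480x640 float32, m along the optical axis (not along the pixel's ray), 0 where there is no reading.
- camera_params(name): a dict with "K" (3x3 intrinsics, pixels), "position" and "rotation" of the camera in the world. Camera axes: x right, y down, z forward; pixel columns grow to the right and rows downward; lengths in m; the calibration is good to about 2 mm. A picture is of the moment at which its call begins. camera_params takes no time and is no camera call.
A pose or a line that the arm cannot do raises Unreachable and nothing moves.
- finish_job(): hands the job in; it is judged then, once.
The state is a dict: "time_s": time; "joint_pos": joint angles; "qd": joint speeds; "joint_efforts": joint torques, N m; "position": TCP position; "tcp_rot": TCP orientation; "wrist_force": force on the tool from outside, world axes, zero at the start; "ft_torque": the same for the moment, N m; "finger_gap": finger opening in m; "gripper_force": force on a finger pad.
Only numpy, scipy, OpenCV 4.12 (cv2) and the standard library are available. Lean on these libraries where they do the work, as an engineer would, in place of code of your own. Each camera call takes 0.05 s, during which the arm holds its last target. There are 200 camera calls.

## Working session

There is one attempt and no reset: what is moved stays moved. The work goes in short steps, each a Python script; the robot and the scene stay as the last script left them, time stands still between calls to the robot, and variables do not carry over. Pictures are saved under pics/ and viewed, at most 10 in all, crops included, and the job is handed in when it is done.

```bash
mkdir -p pics
python3 - <<'E'
from rig import *
import cv2,numpy as np
for n in("scene","top"):
    p,d=camera(n); cv2.imwrite(f"pics/{n}0.png",p[:,:,::-1]); np.savez(f"pics/{n}0.npz",p=p,d=d)
    c=camera_params(n);print(n,c)
print(sense()["time_s"])
E
```

```text
scene {'K': array([[448.35511164,   0.        , 320.76865229],
       [  0.        , 448.35511164, 244.87166011],
       [  0.        ,   0.        ,   1.        ]]), 'position': array([ 1.03323829, -0.21933647,  0.71197766]), 'rotation': array([[ 0.3732044 ,  0.71278796, -0.59384493],
       [ 0.92770812, -0.28070003,  0.24609986],
       [ 0.00872473, -0.64276031, -0.76601766]])}
top {'K': array([[471.36064821,   0.        , 314.70287535],
       [  0.        , 471.36064821, 248.47670222],
       [  0.        ,   0.        ,   1.        ]]), 'position': array([0.41865342, 0.00192871, 0.93388071]), 'rotation': array([[ 0.01786075, -0.9911819 ,  0.13129902],
       [-0.9997573 , -0.01939851, -0.01044209],
       [ 0.01289702, -0.13108065, -0.99128781]])}
0.1
```

View pics/top0.png

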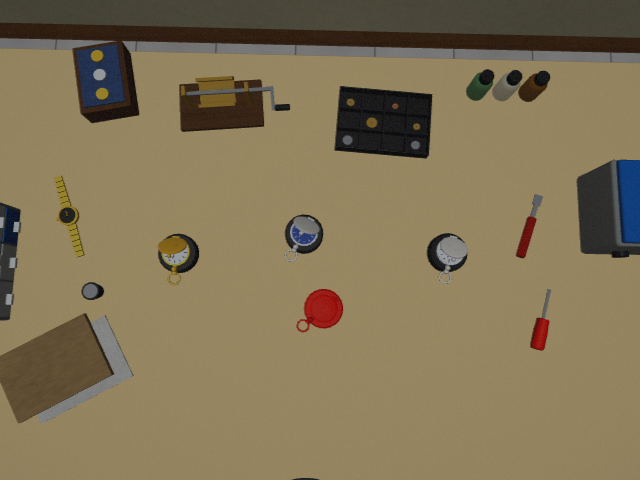

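View pics/scene0.png

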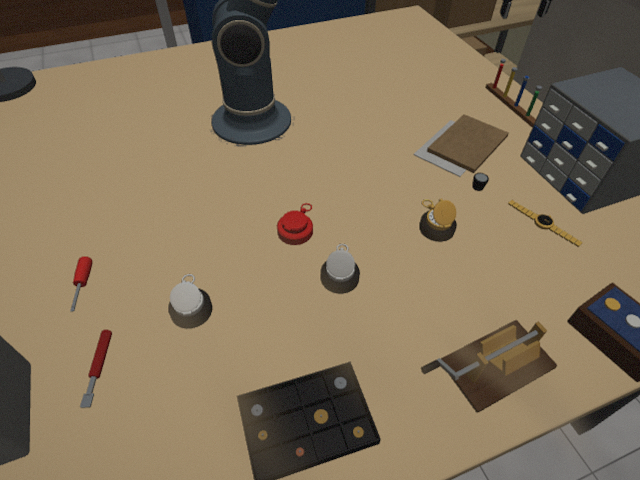

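```bash
cat > h.py <<'E'
import numpy as np,cv2
from rig import *
def world(n,d):
    c=camera_params(n);K=c["K"];v,u=np.mgrid[:480,:640]
    P=np.stack([(u-K[0,2])/K[0,0]*d,(v-K[1,2])/K[1,1]*d,d],-1)
    return P@c["rotation"].T+c["position"]
E
python3 - <<'E'
from h import *
from scipy.optimize import least_squares
z=np.load("pics/top0.npz");W=world("top",z["d"]);p=z["p"]
print("bench z",[W[y,x].round(4).tolist() for y,x in((300,230),(300,500))])
tiles=[]
for n,(u,v) in dict(white=(447,252),blue=(303,233),gold=(178,253)).items():
    s=np.s_[v-32:v+36,u-32:u+32]
    w=W[s].reshape(-1,3);c=p[s].reshape(-1,3).astype(int)
    rim=(w[:,2]>.017)&(w[:,2]<.026)&(c.max(1)<60)
    q=w[rim]
    # rim outer edge via minimal enclosing circle
    (cx,cy),r=cv2.minEnclosingCircle((q[:,:2]*1000).astype(np.float32))
    cov=w[w[:,2]>.045]
    off=np.hypot(w[:,0]-cx/1e3,w[:,1]-cy/1e3)
    bow=w[(off>.042)&(off<.07)&(w[:,2]>.008)]
    b=bow[:,:2].mean(0)-[cx/1e3,cy/1e3]
    cm=cov.mean(0); e=cov[cov[:,2].argmax()]
    pl=np.linalg.svd(cov-cm)[2][2]; pl*=np.sign(pl[2])
    print(n,"c",round(cx,1),round(cy,1),"r",round(r,1),len(q),"bow",(b*1e3).round(1),"n",len(bow),bow[:,2].mean().round(3),"ang+x from bow",np.degrees(np.arctan2(-b[1],-b[0])).round(1),
      "cover c",cm.round(4),"n",pl.round(3),"tilt",np.arccos(pl[2]).round(3),"dir of normal",np.degrees(np.arctan2(pl[1],pl[0])).round(1),"zmax",e.round(4))
    tiles.append(cv2.resize(p[s][:,:,::-1],None,fx=4,fy=4,interpolation=cv2.INTER_CUBIC))
cv2.imwrite("pics/crop.png",np.hstack(tiles))
E
```

```text
bench z [[0.4369, 0.1564, 0.0021], [0.4466, -0.3764, 0.0006]]
white c 538.2 -268.2 r 37.9 394 bow [-51.5   9.5] n 52 0.029 ang+x from bow -10.5 cover c [ 0.5345 -0.2572  0.0931] n [ 0.911 -0.341  0.233] tilt 1.336 dir of normal -20.5 zmax [0.4187 0.0019 0.9339]
blue c 569.6 14.6 r 37.7 372 bow [-46.2  25.3] n 51 0.029 ang+x from bow -28.7 cover c [0.5687 0.0105 0.1075] n [ 0.892 -0.423  0.16 ] tilt 1.411 dir of normal -25.4 zmax [0.4187 0.0019 0.9339]
gold c 526.9 259.2 r 37.7 388 bow [-52.6   2. ] n 51 0.029 ang+x from bow -2.2 cover c [0.5293 0.2511 0.0903] n [0.973 0.152 0.176] tilt 1.394 dir of normal 8.9 zmax [0.4187 0.0019 0.9339]
```

View pics/crop.png

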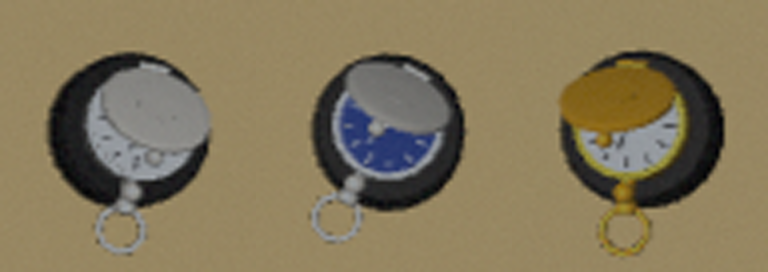

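The crops show white (left), blue (middle) and gold (right), with each bow at the bottom. The fitted holders have radius 38 mm as they should, and the bows sit 52 mm out at z=29 mm. I'll press blue first.

```bash
cat >> h.py <<'E'
def press(cx,cy,deg,first):
    a=np.radians(deg);ux=np.array([np.cos(a),np.sin(a)])
    def tip(x,z): return np.r_[np.array([cx,cy])+x*ux,z+.025]
    best=None
    for k in range(4):
        t=a+k*np.pi/2
        R=np.array([[np.cos(t),np.sin(t),0],[np.sin(t),-np.cos(t),0],[0,0,-1]])
        q=inverse_kinematics(tip(-.012,.05),R)
        if q is not None:
            c=np.abs(np.array(q)-sense()["joint_pos"]).max()
            if best is None or c<best[0]: best=(c,R)
    R=best[1]; print("cost",best[0])
    try: move_l(tip(.005,.22 if first else .13),R,feed=.25)
    except Unreachable as e:
        print("line:",e); raise
    print("above",sense()["time_s"],sense()["position"])
    move_l(tip(.005,.095),feed=.15)
    move_l(tip(-.012,.055),feed=.05)
    print("F",sense()["wrist_force"].round(1) if hasattr(sense()["wrist_force"],"round") else sense()["wrist_force"])
    hit=move_l(tip(-.012,.034),feed=.02,until_force=25)
    s=sense();print("hit",hit,"tip z",s["position"][2]-.025,s["wrist_force"],s["time_s"])
    move_l(tip(-.012,.13),feed=.15)
    print(sense()["time_s"])
E
python3 - <<'E'
from h import *
command_gripper(0.0,20)
press(.5696,.0146,-28.7,True)
p,d=camera("scene");cv2.imwrite("pics/s1.png",cv2.resize(p[180:340,120:480,::-1],None,fx=2,fy=2))
E
```

```text
cost 0.8308436853369865
above 4.025 [0.5738164  0.01291369 0.24496192]
F [ 0.3 -0.2  0.4]
hit True tip z 0.038676766227096794 [-2.58401714 -0.73072761  8.67255279] 6.8667
7.6333
```

View pics/s1.png

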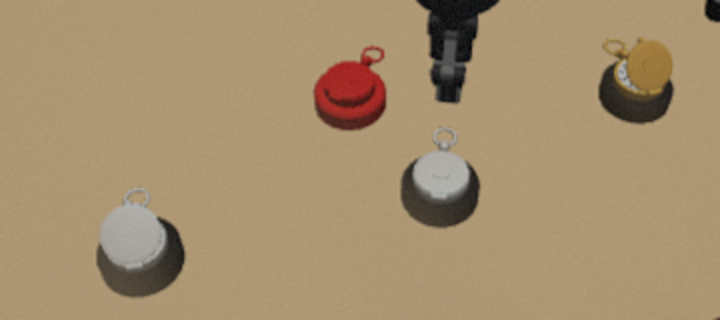

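The blue cover, at (440,175), now lies flat, and the tip stopped at z=38.7 mm, which is the shut height. Next is white.

Run:
```python
from h import *
press(.5382,-.2682,-10.5,False)
p=sense()["position"];move_l([p[0]-.09,p[1]-.08,.25],feed=.25)
t,d=camera("top");W=world("top",d)
for n,(x,y) in dict(white=(.5382,-.2682),blue=(.5696,.0146),gold=(.5269,.2592)).items():
    w=W[(np.hypot(W[...,0]-x,W[...,1]-y)<.024)&(d>0)];z=w[:,2]
    print(n,np.percentile(z,[2,50,98]).round(4),len(z))
a=cv2.resize(t[190:310,130:490,::-1],None,fx=2,fy=2)
p,d=camera("scene");b=cv2.resize(p[180:340,120:480,::-1],None,fx=2,fy=2)
cv2.imwrite("pics/s2.png",np.vstack([a,b]));print(sense()["time_s"])
```

```text
cost 0.45998510049849306
above 9.0833 [ 0.54341836 -0.26772505  0.15469747]
F [ 0.4 -0.2  0.2]
hit True tip z 0.0387407289686079 [-1.66250058  1.67239124  8.63364171] 11.325
12.0917
white [0.0353 0.0386 0.0418] 486
blue [0.0354 0.0389 0.0422] 475
gold [0.0321 0.054  0.0766] 544
12.9583
```

View pics/s2.png

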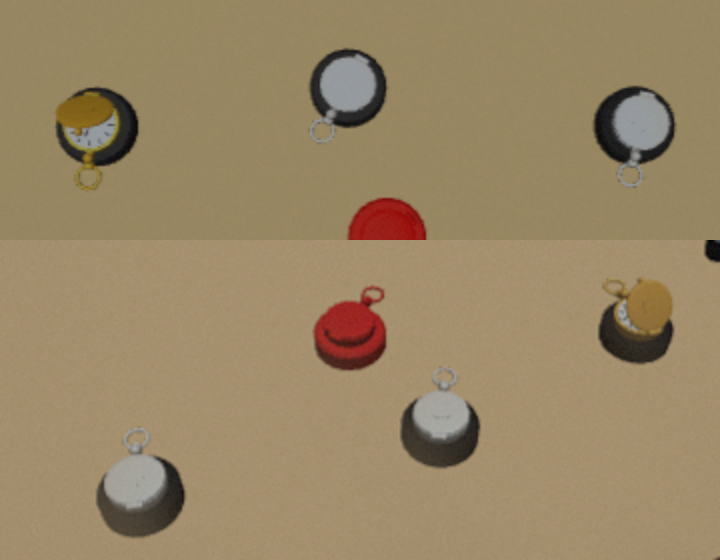

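Both silver covers, at (348,83) and (641,122) in the top view, are flat at about 39 mm. The gold cover, at (85,110), is still open.

```bash
python3 -c "
from rig import *
print(finish_job())"
```

```text
the job is handed in; nothing more can be done
None
```

I pressed both silver covers down until the images showed them flat at shut height (about 39 mm), left the gold cover standing open, and handed the job in at about 13 s; no verdict came back.

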